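Clear snapped-off carrier feet out of the tube rail

ROBOT

A 6-joint arm with a two-finger parallel gripper is mounted at the origin on the work surface. World frame = base frame: x ahead of the robot, y to its left, z up, the work surface at z = 0. Lengths are in m, angles in degrees, forces in N, time in s.
With the tool pointing down it reaches from about 0.3 to 0.75 m from the base axis. Payload 8.5 kg.
Tool frame: the origin (TCP) lies at the very end of the fingers, on their centre line; the grasp point (between the pads) lies 19 mm behind it; z points along the fingers, y is the line along which they close (so a half turn about z gives the same grasp; the last joint's range is limited). The gripper opens to 85 mm and grips with 20 to 120 N. Pads are 22 mm wide; open, the fingers measure 114 mm over their backs; the gripper's body (76 mm by 85 mm) begins 54 mm behind the grasp point. The pads swing forward as they close: fully open they stand 13 mm farther back than shut.
Start: joints at [-12.336, 21.807, 74.336, -0, 83.858, -12.336], TCP at [0.55, 0, 0.231] pointing down, gripper open.
Joint ranges: [-178.18, 178.18], [-50.72, 133.34], [12.68, 142.11], [-81.47, 261.47], [9.98, 163.14], [-165.26, 165.26]. Speed limits (degrees/s): [136.94, 136.94, 180, 180, 180, 180].

INTERFACE

Orientations are given as a 3x3 rotation matrix whose columns are the frame's x, y, z axes.
In Python, from rig import env, optics, spotter gives the robot as it stands.
- The arm moves only by the shell command python3 -m crank 'ROWS' [FORCE]. ROWS is JSON, one flat list of numbers, 5 for each row, row after row: the finger opening in cm, from 0 to 8.54, then the shift along the tool's x, y, z in cm, then the turn about the tool's z in rad. A call has exactly 8 rows; each row shifts and turns the commanded pose from where the row before left it, along the tool's axes as they then stand; what a row does not reach is not made up. A row lasts 1/12 s, in which the tool goes at most 41.7 mm and 7.16 degrees, less where a joint would pass 70% of its speed; a pose out of reach is approached as far as the arm can. A call is refused whole if a number of a shift passes 4.17 or a number of a turn 0.125, either way. A call with a gripper value outside its range is refused whole. The fingers move at their own pace and stop on an object; FORCE is the grip in N (left out, the last holds). Time passes only in rows, so rows that do not move let the fingers close, or fill a call up. It gives the time, the measured TCP pose, the force, the opening and the grip force at its end, in the units of the state.
- env.observe(): the state, without advancing time (a new reading comes with each control period).
- optics.get_image(name): name is "scene" or "side" or "wrist"; returns a dict with "color" (384x512x3 uint8, red, green, blue), "intrinsics" (3x3 intrinsics, pixels), "pose" (4x4, takes a point from camera to world coordinates). Camera axes: x right, y up, looking along -z (the intrinsics and any distortion apply to the point x, -y, -z); pixel columns grow to the right and rows downward; lengths in m; the calibration is good to about 2 mm. A picture is of the moment at which its call begins. There is no depth.
- env.close_job(): hands the job in; it is judged then, once.
Trained networks look in a picture, given as the dict that the camera call returned (one of the last four; its "shot" number tells which), for a name from the list of things; names that differ only in an ending like _2 or _b are one class to them, and where a whole thing is asked for, a point or a joint stands for the part that bears it (a point fixed in the world has none). Each returns a list of dicts, best first, with "score" (0 to 1); they miss things now and then, are a little off and sometimes report something else, mostly with a low value. They report only what shows in the picture. A call takes as long as a camera call. They do not tell look-alikes from the thing itself.
- spotter.look_for(picture, query): "at" ([column, row] as shares, 0 to 1, of the picture: columns of its width, rows of its height, amid what is visible of it).
The state is a dict: "time_s": time; "q": joint angles; "qvel": joint speeds; "joint_efforts": joint torques, N m; "position": TCP position; "tool_rot": TCP orientation; "ft_force": force on the tool from outside, world axes, zero at the start; "wrist_torque": the same for the moment, N m; "grip_width": finger opening in m; "gripper_force": force on a finger pad.
Only numpy, scipy, OpenCV 4.12 (cv2) and the standard library are available. Lean on these libraries where they do the work, as an engineer would, in place of code of your own. Each camera call takes 0.05 s, during which the arm holds its last target. There are 200 camera calls.

TASK

Three snapped-off plastic feet are lodged in the T-slot of the sample-tube rail. Stand the steel dish with the handle on the table under the end of the chute and let go of it, then take the scraper from its rest, lower its blade into the slot at the closed end behind the feet, and push all three out of the open end so that they slide down the chute into the dish. Lay the scraper back in both forks of its rest, leave the dish standing upright with the three feet in it, do not touch the feet with the fingers, and leave everything else on the table where it is.

Things in the scene. Friction and masses are not known exactly. Their poses are not given: they have to be found in the camera images.
- rail: fixed aluminium T-slotted rail 220 mm long, 70 mm wide, on a grey stand; origin on the table under its middle, z up, x along the slot towards its open end. Rail top at z = 152 mm; slot neck 20 mm wide, z 143 to 152 mm; the channel below is 32 mm wide, floor at z = 130 mm. Stand foot x -110 to 90 mm, 100 mm wide
- slot_closed_end (a point): centre of the inner face of the stop at the slot's closed end, at rail-top height (rail x = -98 mm)
- slot_open_end (a point): centre of the slot's open end, at rail-top height (rail x = 110 mm); here the steel chute (44 mm wide, 38 inside, walls 22 mm high) begins and slopes down 50 degrees, away from the rail
- chute_lip (a point): middle of the lower lip of the chute, 72 mm above the table (rail x = 158 mm, y = 0); pieces leave it moving away from the rail and land just beyond it (a dish centred about 20 mm beyond the lip catches them)
- dish: loose rectangular steel catch dish with a straight handle, standing on the table; origin at the centre of its underside, 110 mm (x) x 90 mm (y) x 45 mm tall, walls 3 mm, floor 3 mm; handle along local +x from the end wall: 14 x 14 mm bar reaching from x = 55 to 115 mm, centred 36 mm above the underside. 220 g
- dish_handle (a point): grip point on the dish handle, at dish x = 90 mm, z = 36 mm
- rest: fixed grey tool rest: foot 150 x 70 x 10 mm with two forks (8 mm thick) at x = -46 and +46 mm; each has a seat 111 mm above the table between cheeks 24 mm apart in y that rise 12 mm above the seat. Origin on the table under its middle, x along the resting scraper
- scraper: loose scraper lying in the forks of the rest, 120 g: a grey bar 150 mm long (local x), 14 mm wide, 18 mm tall, and near its +x end (x = 68 mm) a steel blade 6 mm thick (x), 12 mm wide (y) that hangs 56 mm below the bar. Origin at the middle of the bar's underside, which is what rests in the forks (111 mm above the table); z up
- scraper_grip (a point): middle of the scraper's bar (9 mm above its underside), to be pinched across its 14 mm width between the two forks
- blade_tip (a point): middle of the lower edge of the scraper's blade: 68 mm ahead (x) of and 65 mm below scraper_grip
- scrap_a: loose piece of lodged scrap, a snapped-off black plastic foot: disc 28 mm in diameter and 9 mm thick with a thick round stub, 18 mm tall in all; origin at the centre of its underside. Starts on the floor of the slot, too wide to come up through its neck. The three lie in any order, 40 mm or more of slot free behind them at the closed end. About 15 g, slides with friction
- scrap_b: loose piece of lodged scrap, a snapped-off black plastic foot: disc 26 mm in diameter and 9 mm thick with a rectangular stub, 16 mm tall in all; origin at the centre of its underside. Starts on the floor of the slot, too wide to come up through its neck. The three lie in any order, 40 mm or more of slot free behind them at the closed end. About 15 g, slides with friction
- scrap_c: loose piece of lodged scrap, a snapped-off black plastic foot: disc 24 mm in diameter and 9 mm thick with a thin round stub, 15 mm tall in all; origin at the centre of its underside. Starts on the floor of the slot, too wide to come up through its neck. The three lie in any order, 40 mm or more of slot free behind them at the closed end. About 15 g, slides with friction
- tube_rack: blue rack of blood tubes, 60 x 130 mm, 103 mm tall, standing between the robot and the rail; a bystander; origin at the centre of its underside
- swab_box: open white box 75 x 115 mm, 55 mm tall; a bystander; origin at the centre of its underside
- tape: roll of tape lying flat, 70 mm in diameter, 25 mm tall; a bystander; origin at the centre of its underside
- label_pad: flat pad of labels 70 x 100 mm, 18 mm thick; a bystander; origin at the centre of its underside
Not all that is in view belongs to the job. Of the things shaped like the scraper, the grey one is meant.

How it is judged (in metres and radians):
On the way, in this order (a step that is already met when the one before it is completed fails the run):
1. the dish stands upright on the table with its opening under the chute's lip, let go (x of chute_lip in the frame of dish between -0.055 and 0.055 m and y of chute_lip in the frame of dish between -0.045 and 0.045 m and height (world z) of dish below 0.006 m and angle between dish's own z axis and vertical below 0.1 rad and contact force between the fingers and dish below 0.1 N), for 0.2 s.
2. the scraper's blade is down in the slot at the closed end, behind the feet (x of blade_tip in the frame of rail between -0.1 and -0.038 m and y of blade_tip in the frame of rail between -0.011 and 0.011 m and z of blade_tip in the frame of rail below 0.146 m), for 0.05 s.
3. all three feet are in the dish (x of scrap_a in the frame of dish between -0.055 and 0.055 m and y of scrap_a in the frame of dish between -0.045 and 0.045 m and z of scrap_a in the frame of dish between -0.005 and 0.045 m and x of scrap_b in the frame of dish between -0.055 and 0.055 m and y of scrap_b in the frame of dish between -0.045 and 0.045 m and z of scrap_b in the frame of dish between -0.005 and 0.045 m and x of scrap_c in the frame of dish between -0.055 and 0.055 m and y of scrap_c in the frame of dish between -0.045 and 0.045 m and z of scrap_c in the frame of dish between -0.005 and 0.045 m), for 0.2 s.
At the end, for the whole second after the job is handed in: All three feet lie inside the dish; the dish stands upright on the table (within 0.1 rad, underside within 6 mm of the table); the scraper's bar lies level (0.15 rad) on the seats of both forks of the rest, its middle within 30 mm along and 12 mm across of the rest's middle; all at rest (all of step 3 and height (world z) of dish below 0.006 m and angle between dish's own z axis and vertical below 0.1 rad and x of scraper_grip in the frame of rest between -0.03 and 0.03 m and y of scraper_grip in the frame of rest between -0.012 and 0.012 m and z of scraper_grip in the frame of rest between 0.112 and 0.126 m and angle between scraper's own z axis and vertical below 0.15 rad and linear speed of each of dish, scraper below 0.02 m/s and linear speed of each of scrap_a, scrap_b, scrap_c below 0.05 m/s); the robot touches nothing.
It fails at once if a bystander is shoved away (more than 30 mm) or tipped over (distance of any of tube_rack, swab_box, tape, label_pad from where it was at the start of the episode above 0.03 m or angle between any of tube_rack, swab_box, tape, label_pad's own z axis and vertical above 0.5 rad).
It fails at once if the fingers touch a foot of scrap (contact force between the fingers and scrap_a above 0.3 N or contact force between the fingers and scrap_b above 0.3 N or contact force between the fingers and scrap_c above 0.3 N).
It also fails if it takes over 54 s, if anything falls off the work surface, if the arm or the gripper's body presses on something with over 40 N, if the wrist force passes 120 N, or if a joint passes its speed limit or range.

## Working session

There is one attempt and no reset: what is moved stays moved. The work goes in short steps, Python scripts to look and compute and a shell command to move; the robot and the scene stay as the last step left them, time stands still between calls to the robot, and variables do not carry over. Pictures are saved under pics/ and viewed, at most 13 in all, crops included, and the job is handed in when it is done.

```bash
ls; mkdir -p pics; cat > h.py <<'E'
import numpy as np, cv2
from rig import env, optics, spotter
def ray(p,uv):
    K=np.array(p["intrinsics"]);T=np.array(p["pose"])
    d=np.array([(uv[0]-K[0,2])/K[0,0],-(uv[1]-K[1,2])/K[1,1],-1.])
    return T[:3,3],T[:3,:3]@d
def atz(p,uv,z):
    o,d=ray(p,uv);return o+d*(z-o[2])/d[2]
def proj(p,X):
    K=np.array(p["intrinsics"]);T=np.array(p["pose"])
    X=np.atleast_2d(X);c=(X-T[:3,3])@T[:3,:3]
    return np.c_[K[0,0]*c[:,0]/-c[:,2]+K[0,2],K[1,1]*-c[:,1]/-c[:,2]+K[1,2]]
def tri(ps,uvs):
    A=np.zeros((3,3));b=np.zeros(3)
    for p,uv in zip(ps,uvs):
        o,d=ray(p,uv);d=d/np.linalg.norm(d);M=np.eye(3)-np.outer(d,d);A+=M;b+=M@o
    return np.linalg.solve(A,b)
def save(p,n): cv2.imwrite(f"pics/{n}.png",p["color"][...,::-1])
E
python3 - <<'E'
from h import *
a=optics.get_image("scene");b=optics.get_image("side")
im=np.hstack([a["color"],b["color"]])[...,::-1]
cv2.imwrite("pics/0.png",a["color"][...,::-1].repeat(1,0));save(b,"1")
for p in (a,b):
    print(p["intrinsics"],np.round(p["pose"],3).tolist(),[k for k in p])
    for n in ["rail","slot_closed_end","slot_open_end","chute_lip","dish","dish_handle","rest","scraper","scraper_grip","blade_tip","tube_rack","swab_box","tape","label_pad","scrap_a"]:
        print(n,[(round(r["at"][0]*512),round(r["at"][1]*384),round(r["score"],2)) for r in spotter.look_for(p,n)][:4])
E
```

```text
pics
[[488.58973324   0.         257.24901213]
 [  0.         488.58973324 201.05442358]
 [  0.           0.           1.        ]] [[-0.87, -0.243, 0.429, 1.223], [0.493, -0.465, 0.735, 1.197], [0.021, 0.851, 0.524, 0.963], [0.0, 0.0, 0.0, 1.0]] ['color', 'intrinsics', 'pose', 'shot']
rail [(242, 229, 0.73)]
slot_closed_end [(245, 229, 0.62), (171, 177, 0.16)]
slot_open_end [(243, 230, 0.84)]
chute_lip [(245, 233, 0.97)]
dish [(223, 172, 0.92)]
dish_handle [(224, 171, 0.83), (332, 262, 0.19)]
rest [(337, 305, 0.92), (223, 169, 0.4)]
scraper [(264, 304, 0.94), (346, 275, 0.68)]
scraper_grip [(271, 305, 0.93), (346, 277, 0.89), (337, 303, 0.24)]
blade_tip [(265, 301, 0.94), (343, 274, 0.86)]
tube_rack [(280, 209, 0.73)]
swab_box [(333, 258, 0.98)]
tape [(262, 188, 0.45)]
label_pad [(171, 179, 0.5)]
scrap_a []
[[436.94542756   0.         254.09666743]
 [  0.         436.94542756 182.60363513]
 [  0.           0.           1.        ]] [[0.999, 0.031, -0.029, 0.486], [-0.042, 0.781, -0.623, -0.838], [0.004, 0.624, 0.781, 1.135], [0.0, 0.0, 0.0, 1.0]] ['color', 'intrinsics', 'pose', 'shot']
rail [(279, 180, 0.81)]
slot_closed_end [(279, 179, 0.98)]
slot_open_end [(278, 180, 0.9)]
chute_lip [(280, 178, 0.88)]
dish [(240, 310, 0.95), (223, 195, 0.34)]
dish_handle [(239, 307, 0.96)]
rest [(243, 108, 0.58)]
scraper [(295, 123, 0.47)]
scraper_grip [(298, 127, 0.62)]
blade_tip [(297, 125, 0.68)]
tube_rack [(224, 196, 0.71)]
swab_box [(223, 127, 0.57)]
tape [(206, 234, 0.76)]
label_pad [(310, 340, 0.72)]
scrap_a [(279, 160, 0.36), (280, 179, 0.18)]
```

View pics/0.png

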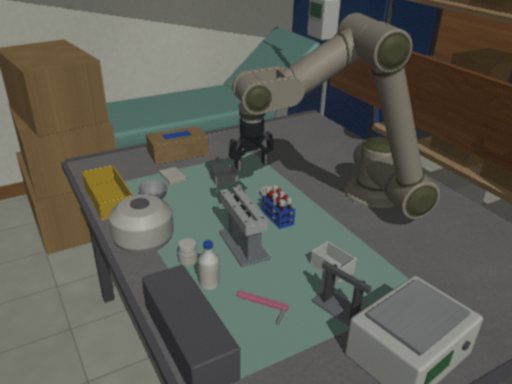

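View pics/1.png

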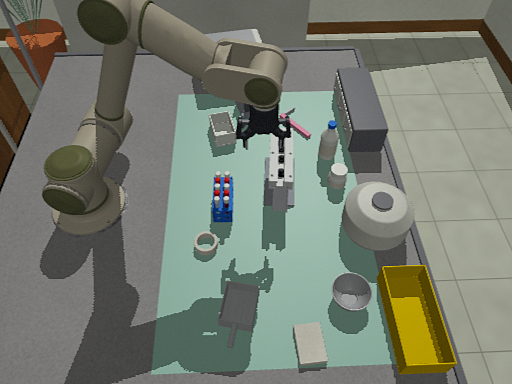

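The side view has the rail at (280,180), its chute running down to (280,208), the dish at (240,305) with its handle towards (232,343). In the scene view there are two scraper shapes: a pink one lying flat on the table at (264,302) and a grey one on the rest at (345,278). The grey one fits the description. I'll confirm it in an enlarged crop.

```bash
python3 - <<'E'
from h import *
a=optics.get_image("scene");b=optics.get_image("side");w=optics.get_image("wrist")
c1=cv2.resize(a["color"][170:330,210:380],None,fx=2.35,fy=2.35,interpolation=3)[:376,:400]
c2=cv2.resize(b["color"][130:220,240:320],None,fx=4.2,fy=4.2,interpolation=3)[:376]
c3=cv2.resize(b["color"][275:355,210:270],None,fx=2.8,fy=2.8,interpolation=3)[:224]
c4=cv2.resize(w["color"],None,fx=.58,fy=.58)[:224]
top=np.zeros((376,800,3),np.uint8);top[:,:c1.shape[1]]=c1;top[:,410:410+c2.shape[1]]=c2
bot=np.zeros((224,800,3),np.uint8);bot[:,:c3.shape[1]]=c3;bot[:,410:410+c4.shape[1]]=c4
cv2.imwrite("pics/2.png",np.vstack([top,bot])[...,::-1])
print(np.round(w["pose"],3).tolist(),w["intrinsics"])
E
```

```text
Traceback (most recent call last):
ValueError: could not broadcast input array from shape (223,297,3) into shape (224,297,3)
```

```bash
python3 - <<'E'
from h import *
a=optics.get_image("scene");b=optics.get_image("side");w=optics.get_image("wrist")
c1=cv2.resize(a["color"][170:330,210:380],(400,376),interpolation=3)
c2=cv2.resize(b["color"][130:220,240:320],(334,376),interpolation=3)
c3=cv2.resize(b["color"][275:355,210:270],(168,224),interpolation=3)
c4=cv2.resize(w["color"],(298,224))
top=np.zeros((376,800,3),np.uint8);top[:,:c1.shape[1]]=c1;top[:,410:410+c2.shape[1]]=c2
bot=np.zeros((224,800,3),np.uint8);bot[:,:c3.shape[1]]=c3;bot[:,410:410+c4.shape[1]]=c4
cv2.imwrite("pics/2.png",np.vstack([top,bot])[...,::-1])
print(np.round(w["pose"],3).tolist(),w["intrinsics"])
E
```

```text
[[1.0, -0.001, -0.0, 0.549], [0.001, 0.946, 0.324, 0.084], [0.0, -0.324, 0.946, 0.375], [0.0, 0.0, 0.0, 1.0]] [[304.01730115   0.         253.88591427]
 [  0.         304.01730115 195.15168772]
 [  0.           0.           1.        ]]
```

View pics/2.png

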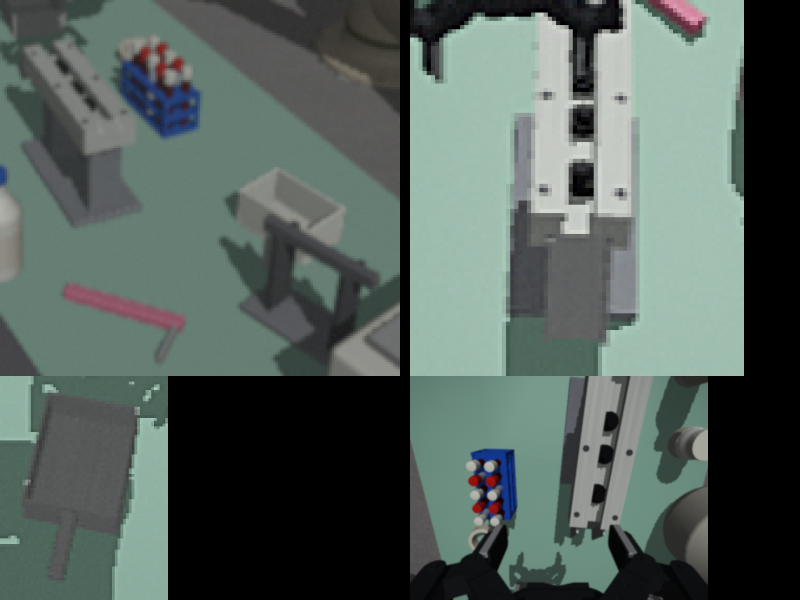

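The crop shows the grey scraper lying across both forks of the rest (scene about (325,263)–(369,287)), and the pink one lies flat on the table. The three dark feet sit in the slot, and the dish handle points down-left in the side view.

```bash
python3 - <<'E'
from h import *
a=optics.get_image("scene");b=optics.get_image("side");w=optics.get_image("wrist")
f=lambda n,p,uv,z:print(n,np.round(atz(p,uv,z),3))
for n,x,y in [("tl",48,395),("tr",139,408),("br_top",118,524),("bl_top",24,512)]: f("dish "+n,b,(210+x/2.8,275+(y-376)/2.8),.045)
for n,x,y in [("h end",57,578),("h start",69,514)]: f(n,b,(210+x/2.8,275+(y-376)/2.8),.043)
S=334/80
for n,x,y,z in [("lip",577,340,.072),("open end",577,216,.152),("openL",531,216,.152),("openR",632,216,.152),("slot up",584,80,.13),("slot low",584,195,.13),("L up",537,30,.152),("R up",628,30,.152)]: f(n,b,(240+(x-410)/S,130+y/S),z)
S=400/170
for n,x,y,z in [("bar far end top",272,218,.129),("bar near end top",376,277,.129),("rail openL",25,45,.152),("closedL",85,150,.152),("closedR",133,132,.152)]: f(n,a,(210+x/S,170+y/S),z)
S=298/512
for n,x,y,z in [("w openL?",572,527,.152),("w openR",614,532,.152),("w openslot",590,530,.152),("w slot hi",612,377,.152)]: f(n,w,((x-410)/S,(y-376)/S),z)
s=env.observe();print(np.round(s["tool_rot"],2).tolist(),s["time_s"],np.round(s["position"],3), np.round(s["wrist_torque"],2))
print(proj(w,[s["position"],[.5,-.3,.02]]))
E
```

```text
dish tl [ 0.439 -0.309  0.045]
dish tr [ 0.527 -0.326  0.045]
dish br_top [ 0.502 -0.437  0.045]
dish bl_top [ 0.417 -0.423  0.045]
h end [ 0.447 -0.482  0.043]
h start [ 0.458 -0.425  0.043]
lip [ 0.598 -0.103  0.072]
open end [ 0.597 -0.054  0.152]
openL [ 0.566 -0.053  0.152]
openR [ 0.635 -0.056  0.152]
slot up [0.616 0.094 0.13 ]
slot low [ 0.606 -0.018  0.13 ]
L up [0.582 0.126 0.152]
R up [0.65  0.123 0.152]
bar far end top [0.533 0.391 0.129]
bar near end top [0.493 0.527 0.129]
rail openL [ 0.629 -0.06   0.152]
closedL [0.675 0.2   0.152]
closedR [0.604 0.194 0.152]
w openL? [ 0.569 -0.049  0.152]
w openR [ 0.63  -0.057  0.152]
w openslot [ 0.595 -0.054  0.152]
w slot hi [0.608 0.138 0.152]
[[0.0, 1.0, -0.0], [1.0, -0.0, 0.0], [0.0, -0.0, -1.0]] 2.05 [0.55  0.    0.231] [-0.04  0.04  0.  ]
[[256.02022109 256.70588773]
 [221.51848158 359.16107579]]
```

```bash
python3 -m crank '[5,0,0,1,0.102, 5,0,0,1,0.102, 5,-4,0,0,0, 5,-4,0,0,0, 5,-4,0,0,0, 5,-4,0,0,0, 5,-4,0,0,0, 5,-4,0,0,0]' 60; python3 -m crank '[5,-4,0,1,0, 5,-4,0,1,0, 5,-4,0,1,0, 5,-4,0,1,0, 5,-4,0,1,0, 5,-3,-0.1,1,0, 5,0,0,0,0, 5,0,0,0,0]'
python3 - <<'E'
from h import *
w=optics.get_image("wrist");a=optics.get_image("scene");b=optics.get_image("side")
W=w["color"].copy()
cv2.imwrite("pics/3.png",W[...,::-1]);s=env.observe();print(s["time_s"],np.round(s["position"],4),np.round(s["tool_rot"],3).tolist())
np.savez("w3.npz",pose=w["pose"],K=w["intrinsics"])
c1=cv2.resize(a["color"][250:330,310:380],(420,480),interpolation=3)
c2=cv2.resize(b["color"][60:220,180:320],(380,434),interpolation=3)
top=np.zeros((480,800,3),np.uint8);top[:,:420]=c1;top[:434,420:]=c2
cv2.imwrite("pics/4.png",top[...,::-1])
E
```

```text
time_s: 2.72
position: [0.5007, -0.2368, 0.2115]
tool_rot: [[0.203, 0.979, 0.0], [0.979, -0.203, -0.0], [-0.0, 0.0, -1.0]]
ft_force: [0.1, 0.7, -0.4]
grip_width: 0.0501
gripper_force: 0.0
time_s: 3.38
position: [0.4529, -0.4611, 0.1501]
tool_rot: [[0.205, 0.979, -0.001], [0.979, -0.205, 0.002], [0.001, -0.001, -1.0]]
ft_force: [0.1, 0.8, -0.4]
grip_width: 0.0502
gripper_force: 0.0
3.5333 [ 0.4544 -0.4591  0.152 ] [[0.201, 0.98, 0.001], [0.98, -0.201, -0.0], [-0.0, 0.001, -1.0]]
```

View pics/3.png

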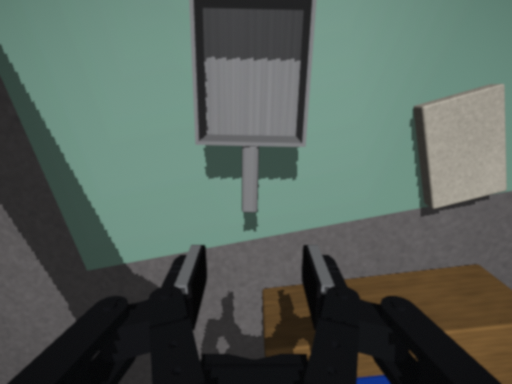

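View pics/4.png

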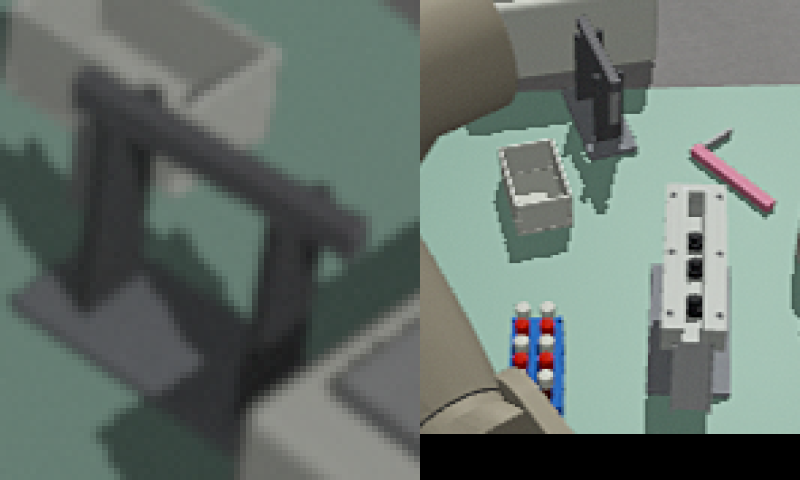

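The wrist view shows the handle from (250,147) to (250,212). In crop 4 the grey bar runs (582,18)–(620,80), and the light blade hangs at its near end (615,105), so the scraper's +x points towards −y, like the rail's.

```bash
python3 - <<'E'
from h import *
d=np.load("w3.npz");w={"pose":d["pose"],"intrinsics":d["K"]}
for n,uv,z in [("hs",(250,147),.043),("he",(250,212),.043),("L",(196,144),.045),("R",(304,146),.045),("boxedge",(265,290),.1),("boxedge",(265,290),.0)]: print(n,np.round(atz(w,uv,z),4))
b=optics.get_image("side");S=380/140
for n,x,y,z in [("bar near",614,84,.129),("bar far",580,20,.129),("closed stop",697,192,.152),("footfar",697,232,.13),("railNL",664,334,.152),("railNR",726,334,.152),("railFL",668,188,.152),("railFR",727,188,.152),("lip",691,410,.072),("neck open",694,345,.152)]:
  print(n,np.round(atz(b,(180+(x-420)/S,60+y/S),z),4))
E
```

```text
hs [ 0.4566 -0.4208  0.043 ]
he [ 0.4446 -0.4775  0.043 ]
L [ 0.414  -0.4091  0.045 ]
R [ 0.5002 -0.4287  0.045 ]
boxedge [ 0.448  -0.5193  0.1   ]
boxedge [ 0.4372 -0.5917  0.    ]
bar near [0.5318 0.3788 0.129 ]
bar far [0.4904 0.5157 0.129 ]
closed stop [0.6205 0.153  0.152 ]
footfar [0.6181 0.1096 0.13  ]
railNL [ 0.568  -0.0578  0.152 ]
railNR [ 0.6337 -0.0604  0.152 ]
railFL [0.5869 0.161  0.152 ]
railFR [0.6563 0.1583 0.152 ]
lip [ 0.5973 -0.1012  0.072 ]
neck open [ 0.5986 -0.0738  0.152 ]
```

```bash
python3 -m crank '[5,0.3,-0.5,0,0, 5,0,0,3.3,0, 5,0,0,3.3,0, 5,0,0,3.3,0, 5,0,0,3.3,0, 5,0,0,0,0, 0,0,0,0,0, 0,0,0,0,0]' 60; python3 -m crank '[0,0,0,0,0, 0,0,0,0,0, 0,0,0,0,0, 0,0,0,-0.5,0, 0,0,0,-0.7,0, 0,0,0,0,0, 0,0,0,0,0, 0,0,0,0,0]'
python3 - <<'E'
from h import *
w=optics.get_image("wrist");save(w,"5");s=env.observe();print(s["time_s"],np.round(s["position"],4),np.round(s["tool_rot"],3).tolist())
E
```

```text
time_s: 4.25
position: [0.4503, -0.4566, 0.0217]
tool_rot: [[0.202, 0.979, 0.002], [0.979, -0.202, -0.003], [-0.002, 0.002, -1.0]]
ft_force: [-0.4, 0.2, 1.1]
grip_width: 0.0269
gripper_force: 0.0
time_s: 4.92
position: [0.4494, -0.456, 0.0312]
tool_rot: [[0.203, 0.979, -0.0], [0.979, -0.203, 0.0], [0.0, -0.0, -1.0]]
ft_force: [-0.3, -0.2, -3.8]
grip_width: 0.0133
gripper_force: 60.4
4.9667 [ 0.4493 -0.4559  0.0311] [[0.203, 0.979, -0.0], [0.979, -0.203, 0.0], [0.0, -0.001, -1.0]]
```

View pics/5.png

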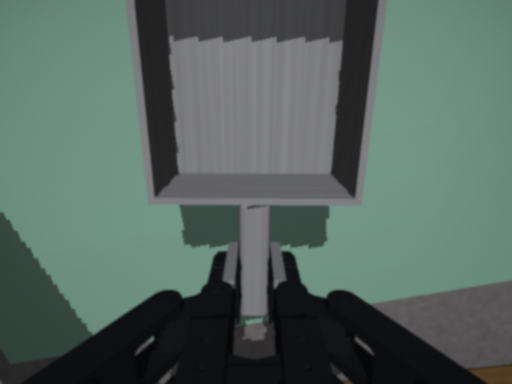

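The dish is held level, with the handle centred between the pads at (255,265). I'll carry it under the chute.

```bash
python3 -m crank '[0,0.8,0.2,0,0, 0,1.6,0.45,0,0, 0,2.4,0.68,0,0, 0,2.8,0.8,0,0, 0,2.8,0.8,0,0, 0,2.8,0.8,0,0, 0,2.8,0.8,0,0, 0,2.8,0.8,0,0]'; python3 -m crank '[0,2.8,0.8,0,0, 0,2.4,0.68,0,0, 0,1.6,0.45,0,0, 0,0.96,0.2,0,0, 0,0,0,0.4,0, 0,0,0,0.4,0, 0,0,0,0.4,0, 0,0,0,0,0]'
python3 - <<'E'
from h import *
b=optics.get_image("side");s=env.observe();print(s["time_s"],np.round(s["position"],4))
w=optics.get_image("wrist")
c1=cv2.resize(b["color"][140:270,220:340],(440,477),interpolation=3)
c2=cv2.resize(w["color"],(360,270))
o=np.zeros((477,800,3),np.uint8);o[:,:440]=c1;o[:270,440:]=c2
cv2.imwrite("pics/6.png",o[...,::-1])
E
```

```text
time_s: 5.63
position: [0.5404, -0.2798, 0.0312]
tool_rot: [[0.202, 0.979, -0.0], [0.979, -0.202, 0.001], [0.001, -0.001, -1.0]]
ft_force: [0.3, -0.5, -2.7]
grip_width: 0.0126
gripper_force: 60.4
time_s: 6.3
position: [0.5762, -0.2126, 0.0202]
tool_rot: [[0.204, 0.979, 0.001], [0.979, -0.204, -0.001], [-0.001, 0.001, -1.0]]
ft_force: [-2.4, 0.6, 8.8]
grip_width: 0.0126
gripper_force: 62.7
6.35 [ 0.5762 -0.2125  0.0202]
```

View pics/6.png

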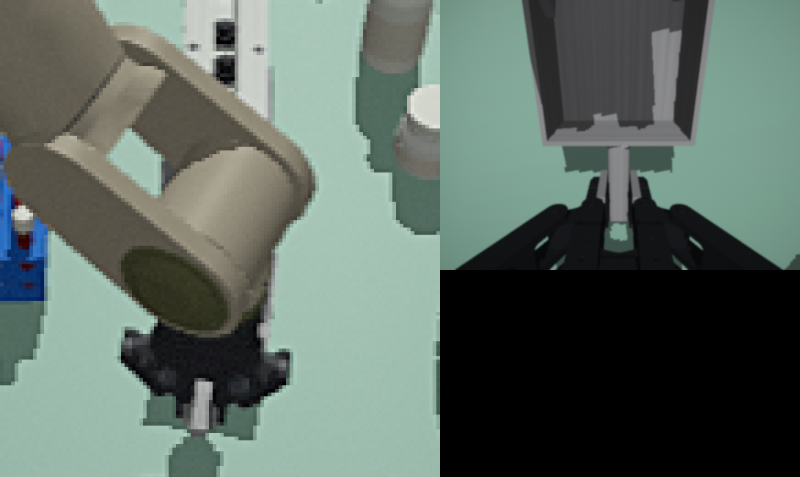

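The dish stands on the table (8.8 N upward) and the wrist view shows it straight. I'll release, rise, then look over the rail and the rest.

```bash
python3 -m crank '[5,0,0,0,0, 5,0,0,0,0, 5,0,0,0,0, 5,0,0,-2,0, 5,0,0,-4,0, 5,0,0,-4,0, 5,0,0,-4,0, 5,0,0,-4,0]'; python3 -m crank '[5,0,0,-4,-0.117, 5,3,0,-4,0, 5,4,0,0,0, 5,4,0,0,0, 5,4,0,0,0, 5,4,0,0,0, 5,4,0,0,0, 5,4,0,0,0]'; python3 -m crank '[5,4,0,0,0, 5,0,0,0,0, 5,0,0,0,0, 5,0,0,0,0, 5,0,0,0,0, 5,0,0,0,0, 5,0,0,0,0, 5,0,0,0,0]'
python3 - <<'E'
from h import *
w=optics.get_image("wrist");save(w,"r1");s=env.observe();print(s["time_s"],np.round(s["position"],4),np.round(s["tool_rot"],3).tolist())
np.savez("r1.npz",pose=w["pose"],K=w["intrinsics"])
E
```

```text
time_s: 7.07
position: [0.5759, -0.2113, 0.2011]
tool_rot: [[0.203, 0.979, -0.0], [0.979, -0.203, 0.0], [0.0, -0.0, -1.0]]
ft_force: [0.1, -0.5, -0.1]
grip_width: 0.0499
gripper_force: 0.0
time_s: 7.73
position: [0.5992, 0.0544, 0.2725]
tool_rot: [[0.088, 0.996, -0.0], [0.996, -0.088, 0.0], [0.0, -0.0, -1.0]]
ft_force: [0.5, 1.0, -0.1]
grip_width: 0.0501
gripper_force: 0.0
time_s: 8.4
position: [0.6029, 0.0918, 0.2727]
tool_rot: [[0.088, 0.996, -0.0], [0.996, -0.088, -0.0], [-0.0, -0.0, -1.0]]
ft_force: [-0.4, 0.1, 0.8]
grip_width: 0.0499
gripper_force: 0.0
8.45 [0.6029 0.0921 0.2727] [[0.088, 0.996, 0.0], [0.996, -0.088, -0.0], [-0.0, 0.0, -1.0]]
```

```bash
python3 -m crank '[5,0,0,0,-0.125, 5,0,0,0,-0.125, 5,0,0,0,-0.127, 5,4,0.2,0,0, 5,4,0.2,0,0, 5,4,0.2,0,0, 5,4,0.2,0,0, 5,4,0.2,0,0]' || true;  python3 -m crank '[5,0,0,0,-0.125, 5,0,0,0,-0.125, 5,0,0,0,-0.125, 5,4,0.2,0,0, 5,4,0.2,0,0, 5,4,0.2,0,0, 5,4,0.2,0,0, 5,4,0.2,0,0]'; python3 -m crank '[5,4,0.2,0,0, 5,4,0.2,0,0, 5,4,0.2,0,0, 5,4,0,0,0, 5,1.2,0,0,0, 5,0,0,0,0, 5,0,0,0,0, 5,0,0,0,0]'
python3 - <<'E'
from h import *
w=optics.get_image("wrist");save(w,"r2");s=env.observe();print(s["time_s"],np.round(s["position"],4),np.round(s["tool_rot"],3).tolist())
np.savez("r2.npz",pose=w["pose"],K=w["intrinsics"])
o=np.hstack([cv2.resize(cv2.imread(f"pics/{n}.png")[y:y+288,x:x+192],(400,600),interpolation=3) for n,x,y in (("r1",150,0),("r2",150,40))])
cv2.imwrite("pics/7.png",o)
E
```

```text
time_s: 9.12
position: [0.555, 0.2888, 0.2729]
tool_rot: [[-0.283, 0.959, 0.0], [0.959, 0.283, 0.0], [-0.0, 0.0, -1.0]]
ft_force: [-0.3, -0.4, -0.2]
grip_width: 0.0498
gripper_force: 0.0
time_s: 9.78
position: [0.5133, 0.4526, 0.2727]
tool_rot: [[-0.283, 0.959, 0.0], [0.959, 0.283, -0.0], [-0.0, -0.0, -1.0]]
ft_force: [-0.6, -0.5, -0.4]
grip_width: 0.0495
gripper_force: 0.0
9.8333 [0.5134 0.4524 0.2729] [[-0.282, 0.959, 0.0], [0.959, 0.282, -0.0], [-0.0, 0.0, -1.0]]out of range
```

View pics/7.png

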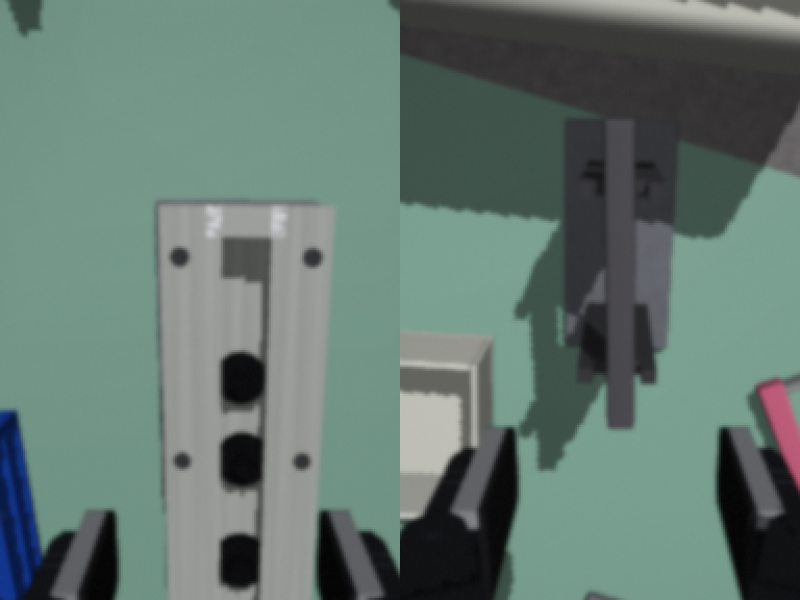

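The left panel shows the rail's closed end at crop row 205, the inner stop face at (246,238) and the first foot at (242,378). The right panel shows the bar from (620,120) to (621,428), well aligned with the tool.

```bash
python3 - <<'E'
from h import *
S=400/192
def ld(n):
    d=np.load(n);return {"pose":d["pose"],"intrinsics":d["K"]}
a,b=ld("r1.npz"),ld("r2.npz")
for n,x,y,z in [("CL",158,205,.152),("CR",333,205,.152),("EL",167,600,.152),("ER",315,600,.152),("stop",246,238,.152),("stopL",222,238,.152),("stopR",270,238,.152),("neckL low",220,540,.152),("neckR low",263,540,.152),("foot far edge z.139",242,352,.145)]:
    print(n,np.round(atz(a,(150+x/S,y/S),z),4))
for n,x,y in [("far",620,120),("near",620.5,428)]:
    print(n,np.round(atz(b,(150+(x-400)/S,40+y/S),.129),4))
E
```

```text
CL [0.5854 0.1719 0.152 ]
CR [0.6548 0.1658 0.152 ]
EL [ 0.5681 -0.0128  0.152 ]
ER [ 0.6407 -0.0192  0.152 ]
stop [0.6194 0.1562 0.152 ]
stopL [0.6097 0.157  0.152 ]
stopR [0.6291 0.1553 0.152 ]
neckL low [0.597  0.0185 0.152 ]
neckR low [0.6174 0.0167 0.152 ]
foot far edge z.139 [0.6144 0.1073 0.145 ]
far [0.4915 0.5283 0.129 ]
near [0.5343 0.3854 0.129 ]
```

```bash
python3 -m crank '[5,0.44,0.1,0,0, 5,0,0,4,0, 5,0,0,4,0, 5,0,0,4,0, 5,0,0,3.5,0, 5,0,0,1.6,0, 5,0,0,0,0, 5,0,0,0,0]' 80 && python3 -m crank '[0,0,0,0,0, 0,0,0,0,0, 0,0,0,0,0, 0,0,0,0,0, 0,0,0,0,0, 0,0,0,0,0, 0,0,0,-0.5,0, 0,0,0,-1,0]' && python3 -m crank '[0,0,0,-2.5,0, 0,0,0,-3,0, 0,0,0,-3,0, 0,0,0,-2,0, 0,0,0,-2,0, 0,0,0,0,0.1, 0,0,0,0,0.1, 0,0,0,0,0.1]'
```

```text
time_s: 10.5
position: [0.5128, 0.458, 0.1019]
tool_rot: [[-0.283, 0.959, -0.0], [0.959, 0.283, -0.0], [-0.0, -0.0, -1.0]]
ft_force: [0.5, -0.1, 0.7]
grip_width: 0.0497
gripper_force: 0.0
time_s: 11.17
position: [0.5117, 0.4581, 0.1162]
tool_rot: [[-0.284, 0.959, -0.002], [0.959, 0.284, -0.001], [-0.001, -0.002, -1.0]]
ft_force: [-1.0, -1.0, -1.2]
grip_width: 0.0126
gripper_force: 78.0
time_s: 11.83
position: [0.5121, 0.4584, 0.2429]
tool_rot: [[0.017, 1.0, 0.001], [1.0, -0.017, 0.001], [0.001, 0.001, -1.0]]
ft_force: [0.5, -0.3, -1.0]
grip_width: 0.0125
gripper_force: 78.0
```

```bash
python3 -m crank '[0,0,0,0,0.079, 0,-2,1,0,0, 0,-3.5,2,0,0, 0,-3.5,2,0,0, 0,-3.5,2,0,0, 0,-3.5,2,0,0, 0,-3.5,2,0,0, 0,-3,1.5,0,0]' && python3 -m crank '[0,-2,0.83,0,0, 0,0,0,0,0, 0,0,0,0,0, 0,0,0,0,0, 0,0,0,0,0, 0,0,0,0,0, 0,0,0,0,0, 0,0,0,0,0]'
python3 - <<'E'
from h import *
w=optics.get_image("wrist");b=optics.get_image("side");a=optics.get_image("scene");save(b,"s8");save(a,"a8");s=env.observe();print(s["time_s"],np.round(s["position"],4),np.round(s["tool_rot"],3).tolist())
print(np.round(proj(w,s["position"]),0))
for n,p in (("wr8",w),("sd8",b),("sc8",a)): np.savez(n+".npz",pose=p["pose"],K=p["intrinsics"])
o=np.zeros((600,800,3),np.uint8)
o[:480,:400]=cv2.resize(b["color"][70:166,240:320],(400,480),interpolation=3)
o[:400,400:]=cv2.resize(a["color"][180:260,200:280],(400,400),interpolation=3)
o[400:,530:797]=cv2.resize(w["color"],(267,200))
cv2.imwrite("pics/8.png",o[...,::-1])
E
```

```text
time_s: 12.5
position: [0.6171, 0.2204, 0.2425]
tool_rot: [[0.092, 0.996, 0.001], [0.996, -0.092, -0.0], [-0.0, 0.001, -1.0]]
ft_force: [0.6, 0.2, -1.2]
grip_width: 0.0122
gripper_force: 78.1
time_s: 13.17
position: [0.6225, 0.203, 0.2417]
tool_rot: [[0.09, 0.996, -0.0], [0.996, -0.09, -0.0], [-0.0, -0.0, -1.0]]
ft_force: [-0.1, 0.2, -1.7]
grip_width: 0.0126
gripper_force: 78.1
13.3167 [0.6226 0.2026 0.2417] [[0.091, 0.996, -0.0], [0.996, -0.091, -0.0], [-0.0, -0.0, -1.0]]
[[256. 257.]]
```

View pics/8.png

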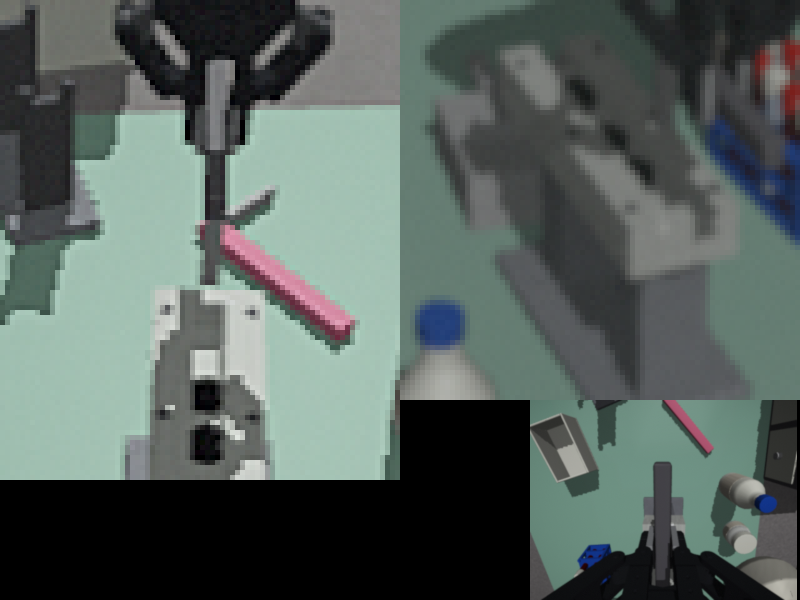

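The tip shows at side crop (210,285), i.e. pixel (282,127), hanging straight over the closed end.

```bash
python3 - <<'E'
from h import *
d=np.load("sd8.npz");b={"pose":d["pose"],"intrinsics":d["K"]}
print("tip",atz(b,(240+210/5,70+285/5),.1957),"blade top",atz(b,(240+215/5,70+152/5),.2517), "bar bottom front exp",atz(b,(240+217/5,70+148/5),.2517))
# slot edges seen in same image
for n,x,y,z in [("neckL@350",191,360,.152),("neckR@350",221,360,.152),("CL",153,290,.152),("CR",266,290,.152),("foot",207,395,.146)]: print(n,np.round(atz(b,(240+x/5,70+y/5),z),4))
print(proj(b,[[.6164,.135,.1957]]))
E
```

```text
tip [0.61563634 0.12508302 0.1957    ] blade top [0.62039838 0.18257104 0.2517    ] bar bottom front exp [0.62192458 0.18618916 0.2517    ]
neckL@350 [0.6044 0.1041 0.152 ]
neckR@350 [0.6231 0.1034 0.152 ]
CL [0.5849 0.1668 0.152 ]
CR [0.6571 0.164  0.152 ]
foot [0.6127 0.0797 0.146 ]
[[281.98291648 124.7314395 ]]
```

```bash
python3 - <<'E'
from h import *
d=np.load("sd8.npz");b={"pose":d["pose"],"intrinsics":d["K"]}
s=env.observe();t=s["position"];R=np.array(s["tool_rot"]);g=t-.019*R[:,2];f=-R[:,0];u=-R[:,2]
P=lambda x,z:(proj(b,g+f*x+u*z)[0]-[240,70])*5
for n,x,z in [("front top",.075,.009),("front bot",.075,-.009),("blade top",.071,-.009),("tip front",.071,-.065),("tip",.068,-.065)]: print(n,P(x,z))
print("rail closed end top ctr",(proj(b,[.6203,.1675,.152])[0]-[240,70])*5)
E
```

```text
front top [216.74642835 190.45154838]
front bot [215.03795521 213.43020857]
blade top [215.08599498 208.84866905]
tip front [210.00807406 277.27412373]
tip [210.04987942 273.86580022]
rail closed end top ctr [208.15106797 287.69809408]
```

```bash
python3 -m crank '[0,0,0.1,0,0, 0,0,0,2,0, 0,0,0,2,0, 0,0,0,0.7,0, 0,0,0,0.5,0, 0,0,0,0.3,0, 0,0,0,0,0, 0,0,0,0,0]'; python3 -m crank '[0,0,0,0.2,0, 0,0,0,0.1,0, 0,0,0,0.1,0, 0,0,0,0.1,0, 0,0,0,0,0, 0,0,0,0,0, 0,0,0,0,0, 0,0,0,0,0]'
```

```text
time_s: 13.98
position: [0.6241, 0.2023, 0.1875]
tool_rot: [[0.091, 0.996, 0.001], [0.996, -0.091, 0.0], [0.0, 0.001, -1.0]]
ft_force: [-0.5, -0.5, -0.8]
grip_width: 0.0124
gripper_force: 78.1
time_s: 14.65
position: [0.6237, 0.2023, 0.1817]
tool_rot: [[0.091, 0.996, 0.0], [0.996, -0.091, 0.0], [0.0, 0.0, -1.0]]
ft_force: [-0.3, 1.6, -1.8]
grip_width: 0.0122
gripper_force: 78.1
```

```bash
python3 -m crank '[0,-0.5,0,0,0, 0,-1,0,0,0, 0,-1,0,0,0, 0,-1,0.02,0,0, 0,-1,0,0,0, 0,-1,0,0,0, 0,-1,0.02,0,0, 0,-1,0,0,0]'; python3 -m crank '[0,-1,0,0,0, 0,-1,0,0,0, 0,-1,0.02,0,0, 0,-1,0,0,0, 0,-1,0,0,0, 0,-1,0.02,0,0, 0,-1,0,0,0, 0,0,0,0,0]'
```

```text
time_s: 15.32
position: [0.6172, 0.1264, 0.1817]
tool_rot: [[0.091, 0.996, 0.0], [0.996, -0.091, 0.0], [0.0, 0.0, -1.0]]
ft_force: [-0.4, 0.4, -1.7]
grip_width: 0.0124
gripper_force: 78.1
time_s: 15.98
position: [0.6113, 0.0558, 0.1817]
tool_rot: [[0.093, 0.996, -0.0], [0.996, -0.093, -0.001], [-0.001, -0.0, -1.0]]
ft_force: [0.6, -1.0, -1.7]
grip_width: 0.0126
gripper_force: 78.1
```

```bash
python3 -m crank '[0,-0.8,0,0,0, 0,-0.8,0,0,0, 0,-0.8,0,0,0, 0,-0.8,0,0,0, 0,-0.8,0,0,0, 0,-0.8,0,0,0, 0,-0.6,0,0,0, 0,0,0,0,0]'
python3 - <<'E'
from h import *
b=optics.get_image("side");a=optics.get_image("scene");w=optics.get_image("wrist");s=env.observe();print(s["time_s"],np.round(s["position"],4))
save(b,"b9");save(w,"w9");save(a,"a9")
for p in (a,b,w):print([(round(r["at"][0]*512),round(r["at"][1]*384),round(r["score"],2)) for r in spotter.look_for(p,"scrap_a")])
E
```

```text
time_s: 16.65
position: [0.6064, 0.0027, 0.1816]
tool_rot: [[0.092, 0.996, -0.0], [0.996, -0.092, -0.0], [-0.0, 0.0, -1.0]]
ft_force: [0.6, -0.1, -0.5]
grip_width: 0.0126
gripper_force: 78.1
16.8 [0.6064 0.0042 0.1816]
[(217, 214, 0.69)]
[(277, 186, 0.69), (280, 230, 0.46), (267, 232, 0.36)]
[(270, 328, 0.65)]
```

```bash
python3 -m crank '[0,-0.6,0,0,0, 0,-0.4,0,0,0, 0,0,0,0,0, 0,0,0,-2,0, 0,0,0,-3,0, 0,0,0,-3,0, 0,3,0,0,0, 0,4,0,0,0]'; python3 -m crank '[0,4,0,0,0, 0,4,0,0,0, 0,4,0,0,0, 0,4,0,0,0, 0,2,0,0,0, 0,0,0,0,0, 0,0,0,0,0, 0,0,0,0,0]'
python3 - <<'E'
from h import *
b=optics.get_image("side");a=optics.get_image("scene");s=env.observe();print(s["time_s"],np.round(s["position"],4))
o=np.zeros((480,800,3),np.uint8)
o[:]=np.hstack([cv2.resize(b["color"][140:260,230:330],(400,480),interpolation=3),cv2.resize(a["color"][150:246,200:280],(400,480),interpolation=3)])
cv2.imwrite("pics/9.png",o[...,::-1])
E
```

```text
time_s: 17.62
position: [0.6127, 0.0621, 0.2638]
tool_rot: [[0.095, 0.995, 0.004], [0.995, -0.095, -0.001], [-0.001, 0.004, -1.0]]
ft_force: [-0.2, -0.3, -1.8]
grip_width: 0.0127
gripper_force: 78.2
time_s: 18.28
position: [0.6283, 0.2423, 0.2615]
tool_rot: [[0.091, 0.996, -0.0], [0.996, -0.091, -0.0], [-0.0, -0.0, -1.0]]
ft_force: [0.7, 0.0, -1.5]
grip_width: 0.0127
gripper_force: 78.2
18.3833 [0.6284 0.2417 0.2618]
```

View pics/9.png

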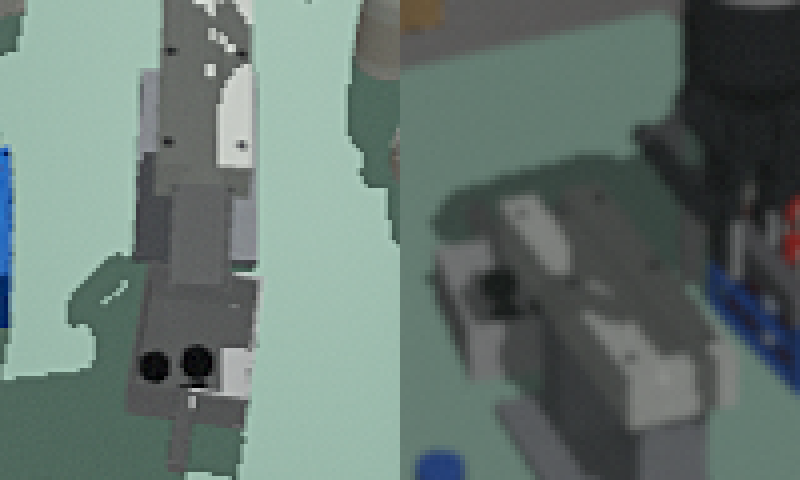

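```bash
python3 - <<'E'
from h import *
b=optics.get_image("side");a=optics.get_image("scene")
for p,thr in((b,30),(a,38)):
    m=(p["color"].max(2)<thr).astype(np.uint8)
    n,l,st,c=cv2.connectedComponentsWithStats(m)
    x0,x1,y0,y1=(245,310,140,260) if p is b else (205,270,165,245)
    print([(c[i].round(1).tolist(),int(st[i,4])) for i in range(1,n) if st[i,4]>2 and x0<c[i][0]<x1 and y0<c[i][1]<y1])
    print([(round(r["at"][0]*512),round(r["at"][1]*384),round(r["score"],2)) for r in spotter.look_for(p,"scrap_a")])
g=a["color"].max(2)
print(g[200:220,208:236])
E
```

```text
[([278.9, 230.1], 43), ([268.1, 231.2], 40), ([279.0, 236.0], 3)]
[(281, 232, 0.62), (271, 232, 0.57)]
[([219.9, 208.2], 39)]
[]
[[112 113 113 111 112 113 113 112 111 103  79  64  65  74  75  73  75  77
   89 109 125 127 128 127 127 112  83  73]
 [106 113 113 112 113 112 113 112 112 106  88  67  64  71  74  75  75  73
   76  96 118 127 128 128 127 115  85  72]
 [100 112 112 112 112 113 112 111 111 106  94  68  58  65  70  75  76  75
   74  84 102 118 126 128 126 115  87  72]
 [ 91 109 114 114 112 111 106 103 104  93  79  57  51  53  62  70  75  75
   75  77  86 104 119 125 123 112  84  73]
 [ 82 102 112 112 111 108  94  84  82  65  47  39  39  36  50  64  73  76
   74  75  77  88  99 108 108  97  78  72]
 [ 73  94 110 112 111 101  81  66  54  41  31  31  29  29  39  56  72  74
   75  75  74  73  78  80  80  74  66  65]
 [ 69  88 107 112 106  92  73  61  46  31  28  28  28  32  32  50  68  73
   77  74  74  70  69  70  69  60  57  61]
 [ 61  78  99 104  93  78  71  62  44  32  31  31  31  32  33  48  64  71
   73  74  71  70  68  68  69  66  61  65]
 [ 61  67  88  97  83  70  68  64  
[... 669 characters left out ...]
111  84  63  59  75  93  99  89  83  85  85  84  77  63  59  62  64  69
   68  67  58  56  61  70  74  75  74  75]
 [119  99  68  58  67  88 107 106 103 104 107 108  99  78  69  71  71  70
   72  66  58  53  56  68  74  75  73  76]
 [124 107  75  59  63  84 107 113 112 113 114 112 102  79  70  70  69  69
   70  67  60  53  54  61  69  72  74  73]
 [124 114  85  61  63  83 109 114 113 112 113 109 100  77  70  71  72  71
   71  67  60  53  52  57  63  71  75  75]
 [123 118  99  70  61  84 109 114 114 113 111 108  91  75  71  69  69  71
   70  68  59  53  52  52  58  65  74  74]
 [124 122 111  83  64  82 109 113 113 113 112 103  82  71  69  71  70  70
   69  67  59  54  53  54  56  63  70  73]]
```

```bash
python3 - <<'E'
from h import *
b=optics.get_image("side");a=optics.get_image("scene")
for uv in ((278.9,230.1),(268.1,231.2),(279,236)):
  for z in (.003,.012,.02):
    X=atz(b,uv,z);print(uv,z,np.round(X,4),proj(a,X).round(1))
print("chute mid / open floor / lip",proj(a,[[.6,-.055,.135],[.598,-.08,.105],[.597,-.102,.08]]).round(1),proj(b,[[.6,-.055,.135],[.598,-.08,.105],[.597,-.102,.08],[.5935,-.1215,.003]]).round(1))
g=b["color"].max(2);print(g[170:214,272:288:1][::2])
E
```

```text
(278.9, 230.1) 0.003 [ 0.5961 -0.1237  0.003 ] [[221.9 215.1]]
(278.9, 230.1) 0.012 [ 0.5952 -0.1294  0.012 ] [[221.4 212.1]]
(278.9, 230.1) 0.02 [ 0.5944 -0.1345  0.02  ] [[220.9 209.5]]
(268.1, 231.2) 0.003 [ 0.5629 -0.1264  0.003 ] [[229.9 212.4]]
(268.1, 231.2) 0.012 [ 0.5623 -0.132   0.012 ] [[229.3 209.5]]
(268.1, 231.2) 0.02 [ 0.5617 -0.137   0.02  ] [[228.8 206.9]]
(279, 236) 0.003 [ 0.5947 -0.1447  0.003 ] [[219.7 212.2]]
(279, 236) 0.012 [ 0.5939 -0.1502  0.012 ] [[219.2 209.3]]
(279, 236) 0.02 [ 0.5931 -0.1551  0.02  ] [[218.7 206.7]]
chute mid / open floor / lip [[229.3 192.2]
 [226.6 196.4]
 [224.1 199.6]] [[280.6 185.6]
 [280.1 198.7]
 [279.9 209.7]
 [278.  229.5]]
[[105 107 107 106 108 108 105 108 106 105 104  94 165 210 203 202]
 [107 108 108 107 107 107 106 107 106 109 106  97 164 208 202 202]
 [ 74 103 109 107 106 109 107 107 107 108 107  92 163 210 202 201]
 [ 76  98 111 107 108 109 107 109 106 105 104  92 164 210 203 205]
 [109 108 109 108 107 107 104 107 108 106 105  92 163 211 203 202]
 [109 109 107 108 108 109 106 105 108 106 107  93 170 219 210 209]
 [102 102 
[... 362 characters left out ...]
  97  99  97  99  99  89  87]
 [ 80  96 101  99  97  97  99  97  98  99 100  96 101 100  91  99]
 [ 80  95 101  98  99  98  99  99 100  99 101  96  98 101  87  93]
 [ 83 102  98  97  99  97  98  98 100  98 100  97  97 100  90 108]
 [ 86 101 101  96  98  99  99  97  99  94  98  97 100  98  86 107]
 [ 83 103 101 100  97  98 100  98  99  98  99  96 100  96  89 113]
 [ 93 100 100 101  98  99  97  98  98  99  97  97  96  99  91 117]
 [ 94 100  99 100  99  98  97  98 100  99 101  98 101  92  87  93]
 [ 87 100  99  98  96  98  98 100 100  99 100  97 103  97  90  91]
 [ 96  97  98  97  98  99  98 102 103 102 100  98 103  96  83  90]
 [ 87  87  84  83  85  85  83  85  82  84  85  82  84  91  91  90]]
```

The slot and chute are clear. In the scene view the dark blob in the dish is two feet tall, which suggests one foot is on top of another. I'll put the scraper back, then look into the dish from above.

```bash
python3 -m crank '[0,0,0,0,-0.095, 0,0,0,0,-0.095, 0,0,0,0,-0.095, 0,0,0,0,-0.094, 0,2,-0.4,0,0, 0,3.5,-0.75,0,0, 0,3.5,-0.75,0,0, 0,3.5,-0.75,0,0]'; python3 -m crank '[0,3.5,-0.75,0,0, 0,3.5,-0.75,0,0, 0,3,-0.6,0,0, 0,1.5,-0.28,0,0, 0,0,0,0,0, 0,0,0,0,0, 0,0,0,0,0, 0,0,0,0,0]'
```

```text
time_s: 19.35
position: [0.5667, 0.3561, 0.2618]
tool_rot: [[-0.283, 0.959, 0.0], [0.959, 0.283, 0.0], [0.0, 0.0, -1.0]]
ft_force: [0.6, 0.8, -1.6]
grip_width: 0.0127
gripper_force: 78.2
time_s: 20.02
position: [0.5129, 0.4575, 0.2617]
tool_rot: [[-0.282, 0.959, 0.0], [0.959, 0.282, -0.0], [-0.0, 0.0, -1.0]]
ft_force: [0.1, 1.1, -1.4]
grip_width: 0.0124
gripper_force: 78.2
```

```bash
python3 -m crank '[0,0.08,-0.08,0,0, 0,0,0,3,0, 0,0,0,3.5,0, 0,0,0,3.5,0, 0,0,0,2.5,0, 0,0,0,1.2,0, 0,0,0,0.8,0, 0,0,0,0.5,0]'; python3 -m crank '[0,0,0,0.4,0, 0,0,0,0.3,0, 0,0,0,0.2,0, 0,0,0,0,0, 0,0,0,0,0, 0,0,0,0,0, 0,0,0,0,0, 0,0,0,0,0]'
```

```text
time_s: 20.68
position: [0.5112, 0.4588, 0.111]
tool_rot: [[-0.283, 0.959, -0.001], [0.959, 0.283, -0.0], [-0.0, -0.001, -1.0]]
ft_force: [0.5, 0.2, -1.7]
grip_width: 0.0125
gripper_force: 78.3
time_s: 21.35
position: [0.5112, 0.4596, 0.1037]
tool_rot: [[-0.284, 0.959, 0.002], [0.959, 0.284, 0.001], [0.0, 0.002, -1.0]]
ft_force: [-0.2, -1.1, 6.3]
grip_width: 0.0121
gripper_force: 79.0
```

```bash
python3 -m crank '[5,0,0,0,0, 5,0,0,0,0, 5,0,0,0,0, 5,0,0,0,0, 5,0,0,-2,0, 5,0,0,-3,0, 5,0,0,-4,0, 5,0,0,-4,0]'; python3 -m crank '[5,0,0,-4,0, 5,0,0,0,0, 5,0,0,0,0, 5,0,0,0,0, 5,0,0,0,0.095, 5,0,0,0,0.095, 5,0,0,0,0.095, 5,0,0,0,0.094]'
python3 - <<'E'
from h import *
w=optics.get_image("wrist");b=optics.get_image("side");save(w,"w10");save(b,"b10")
E
python3 -m crank '[5,-4,0.75,0,0, 5,-4,0.75,0,0, 5,-4,0.75,0,0, 5,-4,0.75,0,0, 5,-4,0.75,0,0, 5,-4,0.75,0,0, 5,-4,0.75,0,0, 5,-4,0.75,0,0]'; python3 -m crank '[5,-4,0.75,-0.3,0, 5,-4,0.75,-0.3,0, 5,-4,0.75,-0.3,0, 5,-4,0.75,-0.3,0, 5,-4,0.75,-0.3,0, 5,-4,0.75,-0.3,0, 5,-4,0.75,-0.3,0, 5,-4,0.75,-0.3,0]';python3 -m crank '[5,-3,0.7,0,0, 5,0,0,0,0, 5,0,0,0,0, 5,0,0,0,0, 5,0,0,0,0, 5,0,0,0,0, 5,0,0,0,0, 5,0,0,0,0]'
python3 - <<'E'
from h import *
v=optics.get_image("wrist");b=optics.get_image("side");a=optics.get_image("scene")
w=cv2.imread("pics/w10.png")[...,::-1]
o=np.zeros((600,800,3),np.uint8)
o[:300,:400]=cv2.resize(w,(400,300));o[:300,400:]=cv2.resize(v["color"][:240,100:420],(400,300),interpolation=3)
o[300:,:400]=cv2.resize(b["color"][50:170,180:340],(400,300),interpolation=3);o[300:,400:]=cv2.resize(a["color"][240:330,280:400],(400,300),interpolation=3)
cv2.imwrite("pics/10.png",o[...,::-1])
E
```

```text
time_s: 22.02
position: [0.5104, 0.4591, 0.2335]
tool_rot: [[-0.284, 0.959, -0.002], [0.959, 0.284, -0.001], [-0.001, -0.002, -1.0]]
ft_force: [0.4, 0.3, 0.7]
grip_width: 0.0498
gripper_force: 0.0
time_s: 22.68
position: [0.5105, 0.4592, 0.2703]
tool_rot: [[0.096, 0.995, -0.003], [0.995, -0.096, -0.002], [-0.002, -0.003, -1.0]]
ft_force: [-1.0, 0.5, 0.5]
grip_width: 0.0503
gripper_force: 0.0
time_s: 23.45
position: [0.5409, 0.1334, 0.2716]
tool_rot: [[0.087, 0.996, -0.002], [0.996, -0.087, -0.0], [-0.0, -0.002, -1.0]]
ft_force: [0.6, -0.5, 1.0]
grip_width: 0.0501
gripper_force: 0.0
time_s: 24.12
position: [0.5717, -0.1908, 0.2957]
tool_rot: [[0.088, 0.996, -0.002], [0.996, -0.088, 0.001], [0.001, -0.002, -1.0]]
ft_force: [-0.1, 0.7, 0.3]
grip_width: 0.0498
gripper_force: 0.0
time_s: 24.78
position: [0.5765, -0.2186, 0.2968]
tool_rot: [[0.09, 0.996, 0.0], [0.996, -0.09, -0.0], [-0.0, 0.0, -1.0]]
ft_force: [0.4, 0.5, 0.3]
grip_width: 0.0502
gripper_force: 0.0
```

View pics/10.png

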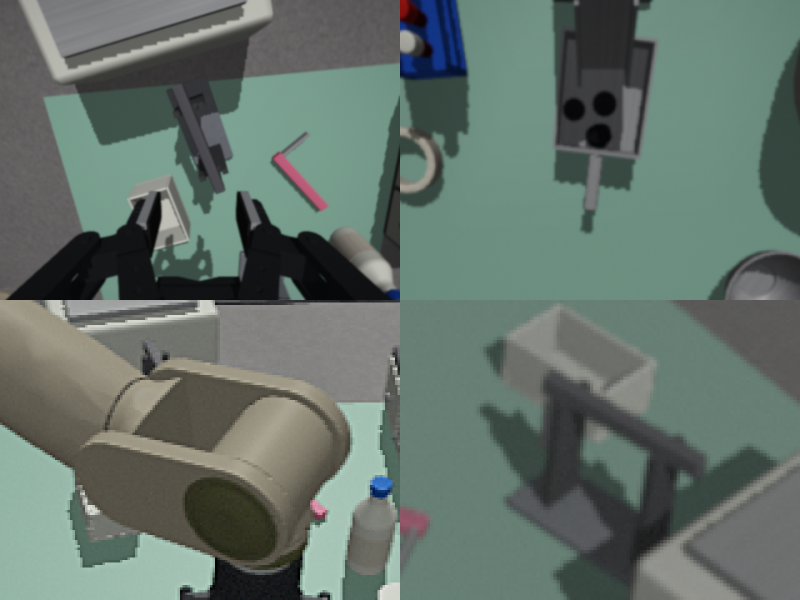

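The three feet are in the dish, at (573,110), (604,103) and (598,135) in the upper right panel. The scraper lies across both forks, and the gripper is free. I'll hand in now.

```bash
python3 -c "
from rig import env
print(env.close_job())"
```

```text
the job is handed in; nothing more can be done
None
```

I handed the job in at about 25 s of the 54 s allowed: the last pictures show all three feet in the upright dish under the chute and the scraper lying across both forks of its rest; the interface returned no verdict.

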